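Swing out the print hook, lock it to the click, hang the printed clip

ROBOT

A 6-joint arm with a two-finger parallel gripper is mounted at the origin on the work surface. World frame = base frame: x ahead of the robot, y to its left, z up, the work surface at z = 0. Lengths are in m, angles in rad, forces in N, time in s.
With the tool pointing down it reaches from about 0.325 to 0.925 m from the base axis. Payload 3.1 kg.
Tool frame: the origin (TCP) lies between the finger pads; the fingertips stand 14 mm ahead of it and the grasp point (between the pads) lies 5 mm behind it; z points along the fingers, y is the line along which they close (so a half turn about z gives the same grasp; the last joint's range is limited). The gripper opens to 85 mm and grips with 20 to 120 N. Pads are 22 mm wide; open, the fingers measure 114 mm over their backs; the gripper's body (76 mm by 85 mm) begins 54 mm behind the grasp point. The pads swing forward as they close: fully open they stand 13 mm farther back than shut.
Start: joints at [-1.299, 0.217, 1.613, -0, 1.311, -0.112], TCP at [0.234, -0.58, 0.245] pointing down, gripper open.
Joint ranges: [-2.75, 2.75], [-0.78, 2.1], [0.31, 2.55], [-1.13, 4.27], [0.13, 2.63], [-2.58, 2.58]. Speed limits (rad/s): [2.79, 2.79, 3.14, 3.14, 3.14, 3.14].

INTERFACE

Orientations are given as a rotation vector (axis times angle).
In Python, from cell import bot gives the robot as it stands.
- The arm moves only by the tool carry_out, never from a script. Its argument "deltas" is a list of rows, each a list of 4 numbers: the shift along the tool's x, y, z in m, then the turn about the tool's z in degrees. In form: [[dx, dy, dz, roll], ...]. A call has 1 to 5 rows; each row shifts and turns the commanded pose from where the row before left it, along the tool's axes as they then stand; what a row does not reach is not made up. A row lasts 1/10 s, in which the tool goes at most 50 mm and 8.59 degrees, less where a joint would pass 70% of its speed; a pose out of reach is approached as far as the arm can. A call with a gripper value outside its range is refused whole. "jaw" is the closure, from -1 (fully open) to 1 (shut), so that 0 is half open, set as the call begins (left out, the last holds). The fingers move at their own pace and stop on an object; "force" is the grip in N (left out, the last holds). Time passes only in rows, so rows that do not move let the fingers close. It gives the time, the measured TCP pose, the force, the opening and the grip force at its end, in the units of the state.
- bot.sense(): the state, without advancing time (a new reading comes with each control period).
- bot.capture(name): name is "side" or "top" or "wrist"; returns the picture (400x640x3 uint8, red, green, blue); there is no depth.
- bot.camera_params(name): a dict with "mtx" (3x3 intrinsics, pixels), "view" (4x4, takes a point from world to camera coordinates); the wrist camera has in their place "tool_from_camera" (4x4, takes a point from camera to tool coordinates, whose origin is the TCP and whose axes are the flange's). Camera axes: x right, y up, looking along -z (the intrinsics and any distortion apply to the point x, -y, -z); pixel columns grow to the right and rows downward; lengths in m; the calibration is good to about 2 mm. A picture is of the moment at which its call begins: read the wrist's pose just before it. camera_params takes no time and is no camera call.
- bot.job_done(): hands the job in; it is judged then, once.
The state is a dict: "time_s": time; "joints": joint angles; "qd": joint speeds; "effort": joint torques, N m; "position": TCP position; "ee_rot": TCP orientation; "force": force on the tool from outside, world axes, zero at the start; "torque": the same for the moment, N m; "width": finger opening in m; "gripper_force": force on a finger pad.
Only numpy, scipy, OpenCV 4.12 (cv2) and the standard library are available. Lean on these libraries where they do the work, as an engineer would, in place of code of your own. Each camera call takes 0.05 s, during which the arm holds its last target. There are 200 camera calls.

TASK

Swing the folded steel hook on the little board all the way out to its stop, then lock it by turning the slanted black ratchet cap clockwise until its slip clutch has clicked over a few times. Then hang the forked printed clip astride the hook's bar, upright between the board and the upturned tip, let go, and leave the can, the reel and the triangular print where they stand.

Things in the scene. Friction and masses are not known exactly. Their poses are not given: they have to be found in the camera images.
- stand: Fixed board, plywood, 320 mm wide (y), 16 mm thick, 75 mm tall, its top edge 155 mm above the table, on two posts and a dark steel foot 12 mm high and 130 mm deep. Origin: on the table, under the middle of the board's front face; its -x side is the front, facing the robot roughly (yaw within 0.25). The hook's hinge is an upright axis 22 mm in front of the face at y = 0; the lock knob is at y = -95 mm; the folded hook lies along +y.
- hook (a joint): Swing of the hook about its upright hinge axis, rad. 0: folded flat along the board (pointing to the board's +y); it grows as the hook swings outward, and at 1.571 (a hard stop) it stands square out from the board's front. Starts between 0 and 0.2. Stiff hinge, about 0.25 N m: some 2 to 3 N at the tip; it stays where it is left, but a hard knock still shifts it, even when locked.
- hook_tip (a point): Point on the upright end of the hook, where to take it. The hook is a 10 mm round steel bar, level, its centre line 135 mm above the table, 120 mm long from the hinge axis, then turned upright; the upright end is 10 mm round and tops out about 202 mm above the table. This point lies on the upright's axis, 182 mm above the table, 27 mm above the board's top edge. Frame: z up, y from hinge to tip along the bar, x square to it (turns with the hook).
- hook_seat (a point): Point on top of the hook's bar, 65 mm from the hinge axis and 55 mm from the upright end, 140 mm above the table: the middle of where the clip should hang. Frame: y along the bar towards the tip, z up (turns with the hook).
- screw (a joint): Turn of the lock screw (the steel skirt below the cap, with a small dark pointer), rad; grows clockwise as seen looking down on the cap. Starts between 0 and 1.1 and runs home against a hard stop at 2.40, where the pointer reaches the small steel pin on the housing's front (robot) side. Friction 0.06 N m. It does not advance along its axis.
- clutch (a joint): Slip of the black cap against the screw, rad: 0 at the start, grows only when the cap turns on clockwise while the screw is home (the clutch slips at 0.14 N m: this slip is the clicking; 0.3 rad of it is a few clicks). It ratchets: turned anticlockwise, the cap takes the screw back with it.
- cap_grip (a point): Middle of the black ribbed ratchet cap (26 mm across, 36 mm long) on its axis. Frame: z along the axis out of the cap; the axis leans 35 degrees from the vertical towards the board's front (-x); x and y turn with the cap. The cap's outer end is 14 mm beyond this point, its lower end 22 mm below; beneath it (from 26 mm below) is the steel skirt, 34 mm across, then a 44 mm square aluminium housing. The cap turns freely round without end; take it in several grasps.
- clip: Loose green printed clip, a fork standing on its two legs, 129 mm tall, about 80 g. Origin: under its middle, at the feet; z up. Two legs 75 mm long, each 10 mm (y) by 28 mm (x), with a 22 mm gap between them along y, open along x; over them a web 42 mm (y) by 28 mm (x), from 75 to 91 mm; on top a grip tab 14 mm (x) by 24 mm (y), from 91 to 129 mm. It hangs with the hook's bar running along its x between the legs.
- clip_web (a point): Middle of the underside of the clip's web, 75 mm above its origin: the spot that rests on the bar. Same axes as the clip.
- can: Bystander: white can 54 mm across, 140 mm tall, upright; origin at the middle of its underside.
- reel: Bystander: small cardboard reel lying flat, 74 mm across, 46 mm tall; origin at the middle of its underside.
- frame: Bystander: green printed hollow triangle, walls 68 mm long and 45 mm tall, within 40 mm of its origin at the middle of its underside.
There are look-alikes about, which are no part of the job. What is shaped like the clip but orange or white is not meant.

How it is judged:
By the outcome, as a careful person would: the job done as asked, in the order asked, and still so for the second after the job is handed in, with the robot touching nothing.
It also fails if it takes over 72 s, if anything falls off the work surface, if the arm or the gripper's body presses on something with over 40 N, if the wrist force passes 120 N, or if a joint passes its speed limit or range.

## Working session

There is one attempt and no reset: what is moved stays moved. The work goes in short steps, Python scripts to look and compute and a tool call to move; the robot and the scene stay as the last step left them, time stands still between calls to the robot, and variables do not carry over. Pictures are saved under pics/ and viewed, at most 10 in all, crops included, and the job is handed in when it is done.

Besides the shell and the picture viewer there is one more tool, called after "Request:" by a JSON object that holds its "api" and its "payload", one argument or row to a line. carry_out: Moves the arm, as the interface text tells. Its arguments: {"type":"object","properties":{"deltas":{"type":"array","items":{"type":"array","items":{"type":"number"}}},"jaw":{"type":"number"},"force":{"type":"number"}},"required":["deltas"]}

```bash
mkdir -p pics; ls
python3 - <<'E'
from cell import bot
import cv2,numpy as np
np.set_printoptions(precision=4,suppress=True)
a=bot.capture("side");b=bot.capture("top")
cv2.imwrite("pics/side0.png",a[...,::-1]);cv2.imwrite("pics/top0.png",b[...,::-1])
for n in("side","top","wrist"):
    print(n,bot.camera_params(n))
s=bot.sense();print(s)
E
```

```text
pics
side {'mtx': array([[415.4176,   0.    , 314.2898],
       [  0.    , 415.4176, 198.7409],
       [  0.    ,   0.    ,   1.    ]]), 'view': array([[-0.7803, -0.6251, -0.0183,  0.4097],
       [ 0.4165, -0.5412,  0.7305, -0.2889],
       [-0.4665,  0.5624,  0.6827, -1.0547],
       [ 0.    ,  0.    ,  0.    ,  1.    ]])}
top {'mtx': array([[420.8981,   0.    , 321.6709],
       [  0.    , 420.8981, 196.1683],
       [  0.    ,   0.    ,   1.    ]]), 'view': array([[-0.013 , -0.9995,  0.0279,  0.0182],
       [ 0.9969, -0.0108,  0.0782, -0.5028],
       [-0.0779,  0.0288,  0.9965, -1.4128],
       [ 0.    ,  0.    ,  0.    ,  1.    ]])}
wrist {'mtx': array([[285.6937,   0.    , 324.6618],
       [  0.    , 285.6937, 194.8121],
       [  0.    ,   0.    ,   1.    ]]), 'tool_from_camera': array([[ 0.0003,  0.9551,  0.2964,  0.076 ],
       [ 1.    , -0.0001, -0.0008,  0.0003],
       [-0.0007,  0.2964, -0.9551, -0.1288],
       [ 0.    ,  0.    ,  0.    ,  1.    ]])}
{'time_s': 0.1, 'joints': array([-1.2992,  0.2177,  1.6148,  0.    ,  1.3113, -0.1122]), 'qd': array([-0.0007, -0.0024, -0.0021,  0.0015, -0.0006, -0.0004]), 'effort': array([ -0.0004, -39.8078, -30.497 ,  -0.0002,   0.0042,  -0.    ]), 'position': array([ 0.2339, -0.5788,  0.2441]), 'ee_rot': array([-3.0818, -0.5987,  0.0003]), 'force': array([-0.2427,  0.1287,  0.3479]), 'torque': array([-0.017 , -0.0465,  0.006 ]), 'gripper_force': 0.0, 'width': 0.0855414049002153}
```

View pics/side0.png

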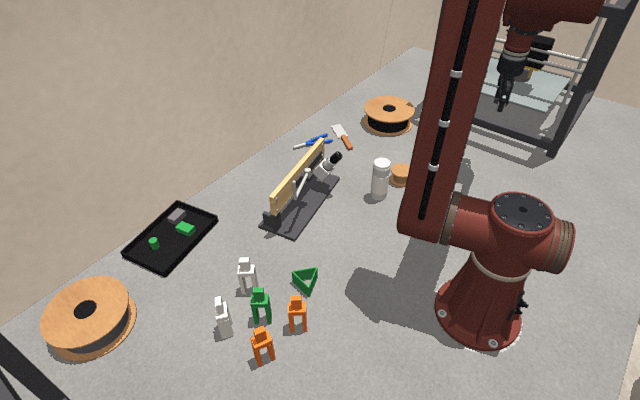

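View pics/top0.png

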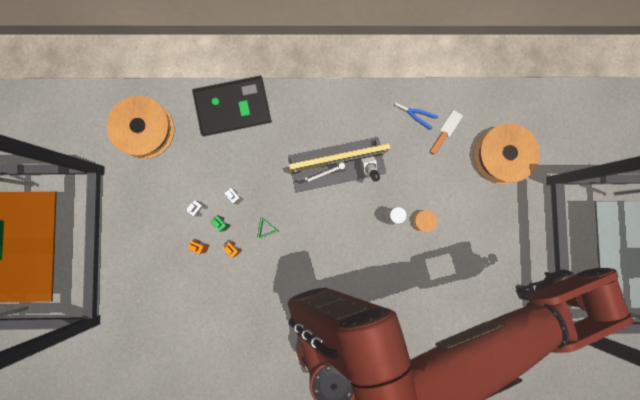

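Candidates for the clip: green fork (side 260,305; top 219,223), white forks (side 246,275 and 222,315), orange forks (side 297,313 and 262,345). The green triangle (305,280) and green blocks in the tray are not forks. I choose the green fork. The board is at top (290,167)-(389,148), with the hook folded to the left and the cap at (374,176). Next is a close crop.

```bash
cat > h.py <<'E'
import cv2,numpy as np
from scipy.spatial.transform import Rotation as R
from cell import bot
np.set_printoptions(precision=4,suppress=True)
def cam(name,s=None):
    p=bot.camera_params(name); K=p["mtx"]
    if name!="wrist": return K,p["view"]
    s=s or bot.sense(); T=np.eye(4); T[:3,:3]=R.from_rotvec(s["ee_rot"]).as_matrix(); T[:3,3]=s["position"]
    return K,np.linalg.inv(T@p["tool_from_camera"])
def proj(c,P):
    K,V=c; q=np.atleast_2d(P)@V[:3,:3].T+V[:3,3]; q=q*[1,-1,-1]; q=q@K.T; return q[:,:2]/q[:,2:]
def ray(c,uv):
    K,V=c; d=np.linalg.inv(K)@[uv[0],uv[1],1]; d=V[:3,:3].T@(d*[1,-1,-1]); o=-V[:3,:3].T@V[:3,3]; return o,d
def onz(c,uv,z):
    o,d=ray(c,uv); return o+d*(z-o[2])/d[2]
def tri(l):
    A=np.zeros((3,3));b=np.zeros(3)
    for c,uv in l:
        o,d=ray(c,uv);d=d/np.linalg.norm(d);M=np.eye(3)-np.outer(d,d);A+=M;b+=M@o
    return np.linalg.solve(A,b)
def seat(c,s): # save
    pass
E
python3 - <<'E'
import cv2,numpy as np
a=cv2.imread("pics/side0.png");b=cv2.imread("pics/top0.png")
r=lambda i,x,y,w,h,k:cv2.resize(i[y:y+h,x:x+w],None,fx=k,fy=k,interpolation=cv2.INTER_CUBIC)
A=r(a,255,130,100,75,4);B=r(a,205,250,100,75,4);C=r(b,285,130,115,75,3.478)
D=r(b,185,185,100,75,4)
m=np.zeros((600,800,3),np.uint8)
for i,(x,y) in zip((A,B,C,D),((0,0),(400,0),(0,300),(400,300))):
    m[y:y+min(300,i.shape[0]),x:x+min(400,i.shape[1])]=i[:300,:400]
cv2.imwrite("pics/m1.png",m)
E
```

```text
(no output)
```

View pics/m1.png

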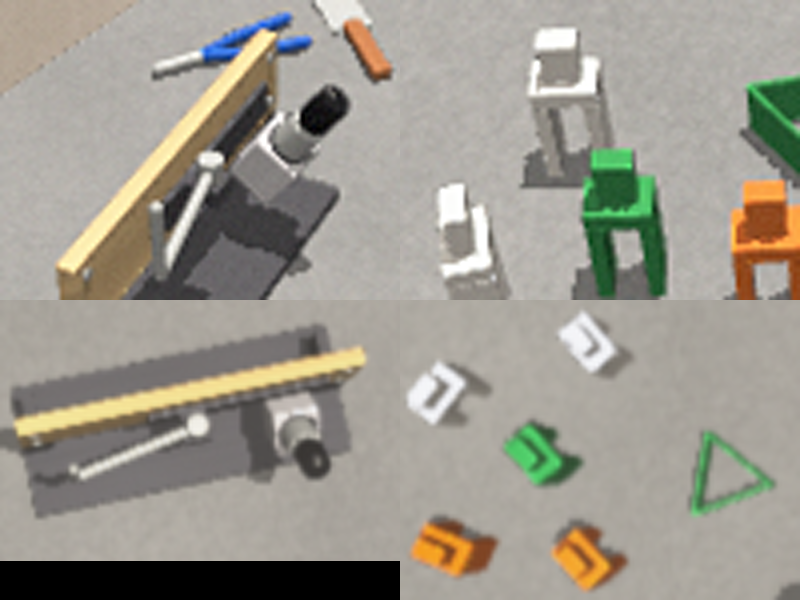

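Run:
```python
from h import *
t=cam("top");s=cam("side")
L=onz(t,(290.2,169.4),.155);Rr=onz(t,(389.9,147.8),.155)
d=L-Rr;print("board",L,Rr,np.linalg.norm(d),"yaw",np.arctan2(-d[0],d[1]))
yaw=np.arctan2(-d[0],d[1]);O=(L+Rr)/2;O[2]=0
ex=np.array([np.cos(yaw),np.sin(yaw),0]);ey=np.array([-ex[1],ex[0],0]);ez=np.array([0,0,1])
H=O-.022*ex;print("O",O,"hinge",H,"px",proj(t,H+.14*ez),proj(s,H+.14*ez))
tip=tri([(t,(306.6,178.9)),(s,(293.8,181.2))]);tt=onz(t,(306.6,178.9),.2);print("tip",tip,tt)
v=tt-H;print("hook len",np.hypot(*v[:2]),"ang",np.arctan2(-v@ex,v@ey))
# cap
# end: crop side (335,92)->
ce=tri([(t,(375.6,176.6)),(s,(338.8,153.5))]);print("capend",ce,(ce-O)@ex,(ce-O)@ey)
ck=tri([(t,(218.7,223.7)),(s,(258,289))]);print("clip top",ck,onz(t,(218.7,223.7),.129))
# clip tab edge direction, refine: green contour in top
b=cv2.imread("pics/top0.png");hsv=cv2.cvtColor(b,cv2.COLOR_BGR2HSV)
m=cv2.inRange(hsv,(45,120,110),(75,255,255));m[:, :205]=0;m[:,235:]=0;m[:205]=0;m[240:]=0
c=max(cv2.findContours(m,0,2)[0],key=cv2.contourArea);r=cv2.minAreaRect(c);print(r)
for p in cv2.boxPoints(r):print(p,onz(t,p,.091)[:2])
```

```text
board [0.5764 0.1123 0.155 ] [ 0.6415 -0.1989  0.155 ] 0.31795906656107936 yaw 0.2064292103315248
O [ 0.6089 -0.0433  0.    ] hinge [ 0.5874 -0.0478  0.    ] px [[341.5212 166.1247]] [[307.264  171.0635]]
tip [0.5417 0.0621 0.1983] [0.5409 0.0617 0.2   ]
hook len 0.11894960754349314 ang 0.19488094767144354
capend [ 0.5488 -0.1522  0.1616] -0.08116754982605008 -0.09427286338099641
clip top [0.4147 0.3402 0.1211] [0.4121 0.3363 0.129 ]
((218.46719360351562, 223.3606414794922), (12.931726455688477, 8.194360733032227), 50.194427490234375)
[211.1803 221.0164] [0.4216 0.3683]
[217.4754 215.7705] [0.4381 0.3485]
[225.7541 225.7049] [0.4061 0.322 ]
[219.459  230.9508] [0.3896 0.3419]
```

The crop confirms the choice: the green fork, tab at top (218.7,223.7). The board is 318 mm long by my fit (should be 320), the hook reads 119 mm and 0.195 rad, and the cap is at y = -94 mm, so all of them match the description.

```bash
cat >> h.py <<'E'
def plan(x,y,z,yaw,n,s=None):
    "n rows of equal world shift from the sensed pose to x,y,z,yaw(tool x heading)"
    s=s or bot.sense(); M=R.from_rotvec(s["ee_rot"]).as_matrix(); y0=np.arctan2(M[1,0],M[0,0])
    dy=(yaw-y0+np.pi)%(2*np.pi)-np.pi; D=np.array([x,y,z])-s["position"]; rows=[]
    for k in range(n):
        a=y0+dy*k/n; X=np.array([np.cos(a),np.sin(a),0]); Y=np.array([X[1],-X[0],0])
        rows.append([round(v,4) for v in (D@X/n,D@Y/n,-D[2]/n)]+[round(-np.degrees(dy)/n,2)])
    print("yaw0",round(y0,4),"D",D,"roll",-np.degrees(dy))
    for i in range(0,n,5): print(rows[i:i+5])
E
python3 - <<'E'
from h import *
plan(.541,.062,.25,1.972,15)
E
```

```text
yaw0 0.3838 D [0.3071 0.6408 0.0059] roll -90.99796052578132
[[np.float64(0.035), np.float64(-0.0319), np.float64(-0.0004), np.float64(-6.07)], [np.float64(0.0382), np.float64(-0.0281), np.float64(-0.0004), np.float64(-6.07)], [np.float64(0.0409), np.float64(-0.0239), np.float64(-0.0004), np.float64(-6.07)], [np.float64(0.0432), np.float64(-0.0194), np.float64(-0.0004), np.float64(-6.07)], [np.float64(0.045), np.float64(-0.0147), np.float64(-0.0004), np.float64(-6.07)]]
[[np.float64(0.0463), np.float64(-0.0099), np.float64(-0.0004), np.float64(-6.07)], [np.float64(0.0471), np.float64(-0.005), np.float64(-0.0004), np.float64(-6.07)], [np.float64(0.0474), np.float64(0.0001), np.float64(-0.0004), np.float64(-6.07)], [np.float64(0.0471), np.float64(0.0051), np.float64(-0.0004), np.float64(-6.07)], [np.float64(0.0463), np.float64(0.01), np.float64(-0.0004), np.float64(-6.07)]]
[[np.float64(0.045), np.float64(0.0148), np.float64(-0.0004), np.float64(-6.07)], [np.float64(0.0432), np.float64(0.0195), np.float64(-0.0004), np.float64(-6.07)], [np.float64(0.0409), np.float64(0.024), np.float64(-0.0004), np.float64(-6.07)], [np.float64(0.0381), np.float64(0.0282), np.float64(-0.0004), np.float64(-6.07)], [np.float64(0.0349), np.float64(0.032), np.float64(-0.0004), np.float64(-6.07)]]
```

Request:
{"api": "carry_out", "payload": {
  "deltas": [
    [0.035,-0.032,0,-6],
    [0.038,-0.028,0,-6],
    [0.041,-0.024,0,-6],
    [0.043,-0.019,0,-6],
    [0.045,-0.015,0,-6]
  ],
  "jaw": -0.2,
  "force": 25
}}

```text
time_s: 0.6
position: [0.337, -0.3644, 0.2447]
ee_rot: [-2.82, -1.382, -0.0]
force: [1.6, -0.3, -0.2]
width: 0.0514
gripper_force: 0.0
```

Request:
{"api": "carry_out", "payload": {
  "deltas": [
    [0.046,-0.01,0,-6],
    [0.047,-0.005,0,-6],
    [0.047,0,0,-6],
    [0.047,0.005,0,-6],
    [0.046,0.01,0,-6]
  ]
}}

```text
time_s: 1.1
position: [0.4402, -0.1526, 0.245]
ee_rot: [-2.367, -2.066, 0.0]
force: [1.2, -0.8, -0.1]
width: 0.0516
gripper_force: 0.0
```

Request:
{"api": "carry_out", "payload": {
  "deltas": [
    [0.045,0.015,0,-6],
    [0.043,0.02,0,-6],
    [0.041,0.024,0,-6],
    [0.038,0.028,0,-6],
    [0.035,0.032,0,-6]
  ]
}}

```text
time_s: 1.6
position: [0.5461, 0.0594, 0.2449]
ee_rot: [-1.751, -2.608, 0.001]
force: [0.6, -1.0, -0.2]
width: 0.0513
gripper_force: 0.0
```

```bash
sed -i 's/\[round(v,4) for v/[round(float(v),4) for v/; s/\[round(-np.degrees(dy)\/n,2)\]/[round(float(-np.degrees(dy)\/n),2)]/' h.py
python3 - <<'E'
from h import *
s=bot.sense();print(s["time_s"],s["width"],s["position"])
im=bot.capture("wrist");cv2.imwrite("pics/w1.png",im[...,::-1])
print(s["ee_rot"].tolist(),s["position"].tolist())
plan(.541,.062,.18,1.972,3)
c=cam("wrist",s);print(proj(c,[[.541,.062,.202],[.5874,-.0478,.14],[.5488,-.1522,.1616],[.5764,.1123,.155],[.6415,-.1989,.155]]))
E
```

```text
1.6 0.05133085271404399 [0.5461 0.0594 0.2449]
[-1.7507965885801688, -2.608102711115121, 0.0007788532374749901] [0.5460770730533105, 0.059418778458731676, 0.24485110502359422]
yaw0 1.9659 D [-0.0076 -0.0037 -0.0651] roll -0.3472983473138553
[[-0.0002, -0.0028, 0.0217, -0.12], [-0.0001, -0.0028, 0.0217, -0.12], [-0.0001, -0.0028, 0.0217, -0.12]]
[[318.5135 220.9203]
 [321.968  309.4943]
 [246.1183 393.3177]
 [386.796  157.554 ]
 [315.6781 441.0397]]
```

View pics/w1.png

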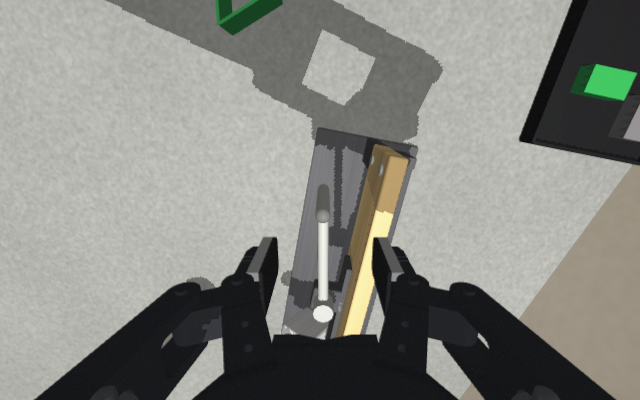

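The hook's upright top is at (322,214), where I predicted (318,221), and the hinge is at (322,313). That is good to about 3 mm, so I descend and grip.

Request:
{"api": "carry_out", "payload": {
  "deltas": [
    [0.001,-0.002,0.022,0],
    [0.001,-0.002,0.022,0],
    [0.001,-0.002,0.021,0],
    [0,0,0,0],
    [0,0,0,0]
  ]
}}

```text
time_s: 2.15
position: [0.5387, 0.0578, 0.1799]
ee_rot: [-1.757, -2.603, 0.001]
force: [0.6, 0.6, 0.9]
width: 0.0512
gripper_force: 0.0
```

Request:
{"api": "carry_out", "payload": {
  "deltas": [
    [0,0,0,0],
    [0,0,0,0],
    [0,0,0,0],
    [0,0,0,0]
  ],
  "jaw": 1,
  "force": 25
}}

```text
time_s: 2.55
position: [0.5408, 0.0581, 0.182]
ee_rot: [1.755, 2.601, 0.004]
force: [1.1, 1.1, 2.8]
width: 0.009
gripper_force: 24.8
```

Request:
{"api": "carry_out", "payload": {
  "deltas": [
    [-0.0003,-0.006,0,-3],
    [-0.0006,-0.0123,0,-6],
    [-0.0006,-0.0123,0,-6],
    [-0.0006,-0.0123,0,-6],
    [-0.0006,-0.0123,0,-6]
  ]
}}

```text
time_s: 3.05
position: [0.4977, 0.0247, 0.1821]
ee_rot: [1.09, 2.936, 0.001]
force: [8.9, -3.4, -3.1]
width: 0.0091
gripper_force: 24.5
```

Request:
{"api": "carry_out", "payload": {
  "deltas": [
    [-0.0006,-0.0123,0,-6],
    [-0.0006,-0.0123,0,-6],
    [-0.0006,-0.0123,0,-6],
    [-0.0006,-0.0123,0,-6],
    [-0.0006,-0.0123,0,-6]
  ]
}}

```text
time_s: 3.55
position: [0.474, -0.0299, 0.1823]
ee_rot: [0.294, 3.109, -0.001]
force: [17.9, -1.1, -8.9]
width: 0.0088
gripper_force: 24.2
```

Request:
{"api": "carry_out", "payload": {
  "deltas": [
    [-0.0006,-0.0123,0,-6],
    [-0.0006,-0.0123,0,-6],
    [-0.0003,-0.006,0,-3],
    [0,0,0,0]
  ]
}}

```text
time_s: 3.95
position: [0.4734, -0.06, 0.1824]
ee_rot: [-0.106, 3.119, -0.003]
force: [19.1, 1.0, -10.2]
width: 0.0088
gripper_force: 24.4
```

Request:
{"api": "carry_out", "payload": {
  "deltas": [
    [-0.002,-0.004,0,-2],
    [0,-0.004,0,-2],
    [0,0,0,0]
  ]
}}

```text
time_s: 4.25
position: [0.4745, -0.0668, 0.1823]
ee_rot: [-0.216, 3.118, -0.001]
force: [14.2, 1.2, -5.5]
width: 0.0091
gripper_force: 24.8
```

Request:
{"api": "carry_out", "payload": {
  "deltas": [
    [0,-0.003,0,-1],
    [0,0,0,0]
  ]
}}

```text
time_s: 4.45
position: [0.4749, -0.0692, 0.1823]
ee_rot: [-0.243, 3.116, 0.0]
force: [13.3, 3.6, -5.4]
width: 0.009
gripper_force: 24.8
```

Request:
{"api": "carry_out", "payload": {
  "deltas": [
    [-0.001,-0.002,0,-1],
    [0,0,0,0]
  ]
}}

```text
time_s: 4.65
position: [0.475, -0.0693, 0.1822]
ee_rot: [-0.27, 3.117, 0.007]
force: [10.5, 8.1, -1.4]
width: 0.0091
gripper_force: 25.3
```

Request:
{"api": "carry_out", "payload": {
  "deltas": [
    [-0.001,-0.002,0,0],
    [0,0,0,0]
  ]
}}

```text
time_s: 4.85
position: [0.475, -0.0695, 0.1821]
ee_rot: [-0.269, 3.12, 0.013]
force: [7.5, 13.6, 2.5]
width: 0.0088
gripper_force: 26.0
```

Request:
{"api": "carry_out", "payload": {
  "deltas": [
    [0,-0.002,0,0],
    [0,0,0,0]
  ]
}}

```text
time_s: 5.05
position: [0.475, -0.0696, 0.182]
ee_rot: [-0.268, 3.121, 0.02]
force: [5.8, 17.2, 4.5]
width: 0.0088
gripper_force: 26.8
```

The hook is hard on its stop: the position has stalled at (0.475,-0.070) with the force rising. I ease off, release and rise, then go over the cap.

Request:
{"api": "carry_out", "payload": {
  "deltas": [
    [0,0.004,0,0],
    [0,0,0,0]
  ]
}}

```text
time_s: 5.25
position: [0.475, -0.0692, 0.1822]
ee_rot: [-0.272, 3.119, 0.005]
force: [8.5, 7.9, 0.5]
width: 0.0089
gripper_force: 25.5
```

Request:
{"api": "carry_out", "payload": {
  "deltas": [
    [0,0,0,0],
    [0,0,0,0],
    [0,0,0,0]
  ],
  "jaw": -0.3
}}

```text
time_s: 5.55
position: [0.4706, -0.0715, 0.18]
ee_rot: [0.273, -3.128, 0.0]
force: [-0.5, -0.4, -0.7]
width: 0.0526
gripper_force: 0.0
```

Request:
{"api": "carry_out", "payload": {
  "deltas": [
    [0,0,-0.035,0],
    [0,0,-0.035,0],
    [-0.021,-0.032,0,0],
    [-0.021,-0.032,0,0],
    [-0.021,-0.032,0,0]
  ]
}}

```text
time_s: 6.05
position: [0.5505, -0.1562, 0.2508]
ee_rot: [-0.273, 3.129, -0.001]
force: [-0.2, -0.4, -0.6]
width: 0.0554
gripper_force: 0.0
```

Request:
{"api": "carry_out", "payload": {
  "deltas": [
    [0,0,0,0],
    [0,0,0,0]
  ]
}}

```text
time_s: 6.25
position: [0.5494, -0.1556, 0.2494]
ee_rot: [0.271, -3.128, -0.002]
force: [-0.7, -0.3, 0.1]
width: 0.0554
gripper_force: 0.0
```

Run:
```python
from h import *
s=bot.sense();im=bot.capture("wrist");t=bot.capture("top")
c=cam("wrist",s)
print(s["time_s"],s["position"],s["ee_rot"],s["joints"])
print(proj(c,[[.5488,-.1522,.1616],[.5567,-.1506,.150],[.5874,-.0478,.14],[.4698,-.0716,.202],[.6415,-.1989,.155],[.5764,.1123,.155]]))
m=np.zeros((600,800,3),np.uint8);m[:400,:640]=im[...,::-1]
m[400:,:800]=0;m[300:600,400:800]=cv2.resize(t[130:205,285:385,::-1],(400,300),interpolation=cv2.INTER_CUBIC)
cv2.imwrite("pics/w2.png",m);cv2.imwrite("pics/w2raw.png",im[...,::-1])
```

```text
6.25 [ 0.5494 -0.1556  0.2494] [ 0.2709 -3.1276 -0.0019] [-0.3988  0.101   1.7374  0.      1.3057 -2.1425]
[[329.2046 204.6871]
 [329.1958 209.1721]
 [431.6695 253.8187]
 [485.3695 126.2218]
 [260.5931 288.7825]
 [612.8071 278.5921]]
```

View pics/w2.png

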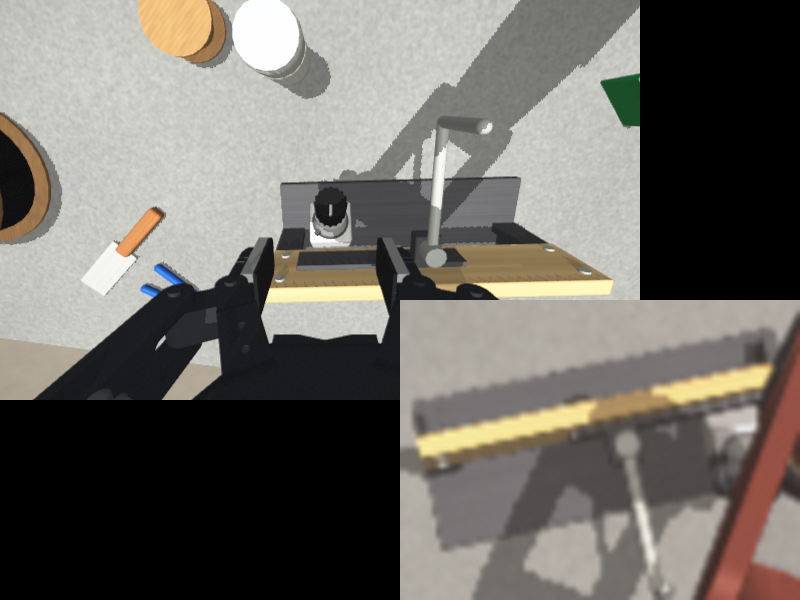

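The cap's end face is at (331,203) with a white mark, and the prediction was (329,205). The hook stands out, with its hinge at (436,257) and its tip at (486,127); the can and reel are clear. I go down on the cap pre-rolled 22°.

Request:
{"api": "carry_out", "payload": {
  "deltas": [
    [-0.006,0.005,0.02,0],
    [0,0,0.02,-7.5],
    [0,0,0.02,-7.5],
    [0,0,0.02,-7],
    [0,0,0.02,0]
  ]
}}

```text
time_s: 6.85
position: [0.554, -0.1479, 0.1498]
ee_rot: [0.87, -3.018, -0.0]
force: [0.8, -0.3, -0.8]
width: 0.0554
gripper_force: 0.0
```

Request:
{"api": "carry_out", "payload": {
  "deltas": [
    [0,0,0,0],
    [0,0,0,0],
    [0,0,0,0],
    [0,0,0,0]
  ],
  "jaw": 1,
  "force": 50
}}

```text
time_s: 7.25
position: [0.5548, -0.1499, 0.1505]
ee_rot: [0.865, -3.02, 0.003]
force: [0.2, -4.3, -6.6]
width: 0.0267
gripper_force: 47.6
```

Request:
{"api": "carry_out", "payload": {
  "deltas": [
    [0,0,0,5],
    [0,0,0,5],
    [0,0,0,5]
  ]
}}

```text
time_s: 7.55
position: [0.5532, -0.1499, 0.1518]
ee_rot: [0.459, -3.103, 0.001]
force: [-8.3, -1.1, 2.1]
width: 0.0246
gripper_force: 48.4
```

Run:
```python
from h import *
s=bot.sense();print(s["position"],s["ee_rot"],s["force"],s["torque"],s["joints"][5],s["width"])
```

```text
[ 0.5532 -0.1499  0.1518] [ 0.4589 -3.1029  0.0012] [-8.2872 -1.1062  2.0879] [-0.3439  1.1213  0.063 ] -2.2483831310510047 0.024638168618276526
```

Request:
{"api": "carry_out", "payload": {
  "deltas": [
    [0,0,0,6],
    [0,0,0,6],
    [0,0,0,6],
    [0,0,0,6],
    [0,0,0,6]
  ]
}}

```text
time_s: 8.05
position: [0.5534, -0.1457, 0.1524]
ee_rot: [-0.356, -3.115, -0.012]
force: [-7.6, 5.7, 8.6]
width: 0.0242
gripper_force: 93.7
```

Request:
{"api": "carry_out", "payload": {
  "deltas": [
    [0,0,0,6],
    [0,0,0,6],
    [0,0,0,0]
  ]
}}

```text
time_s: 8.35
position: [0.5516, -0.1469, 0.1545]
ee_rot: [-0.676, -3.057, -0.005]
force: [-16.9, 2.0, 16.9]
width: 0.0245
gripper_force: 119.4
```

Run:
```python
from h import *
s=bot.sense();print(s["position"],s["ee_rot"],s["force"],s["torque"],s["joints"][5],s["width"])
im=bot.capture("wrist");cv2.imwrite("pics/w3.png",cv2.resize(im[150:300,220:420,::-1],(800,600),interpolation=cv2.INTER_CUBIC))
```

```text
[ 0.5516 -0.1469  0.1545] [-0.6757 -3.0568 -0.0049] [-16.8569   2.0175  16.8715] [1.6759 2.422  0.7329] -1.5200944561804872 0.024544929428718568
```

View pics/w3.png

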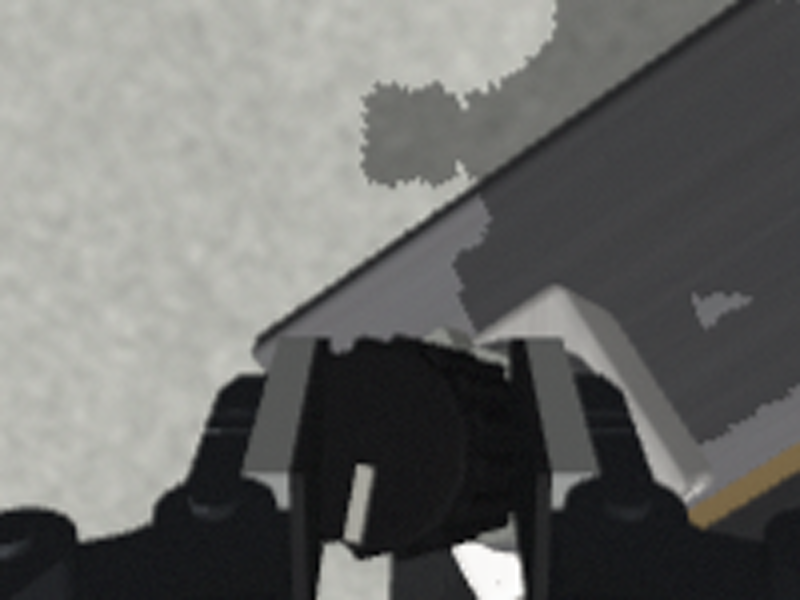

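The cap follows the tool: its white mark is at (360,500) in the crop, still pointing down in the image, so it has turned about 48°. Past +20° the grip jams, so I keep to ±22°. Next is the second grasp.

Request:
{"api": "carry_out", "payload": {
  "deltas": [
    [0,0,0,0],
    [0,0,0,0],
    [0,0,0,-7],
    [0,0,0,-8],
    [0,0,0,-8]
  ],
  "jaw": -0.2,
  "force": 40
}}

```text
time_s: 8.9
position: [0.556, -0.1487, 0.1515]
ee_rot: [0.046, 3.139, 0.001]
force: [0.3, 0.2, -0.5]
width: 0.0514
gripper_force: 0.0
```

Request:
{"api": "carry_out", "payload": {
  "deltas": [
    [0,0,0,-8.5],
    [0,0,0,-8.5],
    [0,0,0,-8.5],
    [0,0,0,-8.5],
    [0,0,0,0]
  ]
}}

```text
time_s: 9.4
position: [0.5559, -0.1488, 0.1513]
ee_rot: [-0.865, 3.018, -0.0]
force: [-0.9, 0.1, -0.6]
width: 0.0513
gripper_force: 0.0
```

Request:
{"api": "carry_out", "payload": {
  "deltas": [
    [0,0,0,0],
    [0,0,0,0],
    [0,0,0,0],
    [0,0,0,0]
  ],
  "jaw": 1
}}

```text
time_s: 9.8
position: [0.5557, -0.1496, 0.1512]
ee_rot: [-0.863, 3.019, -0.002]
force: [-0.4, -0.5, 3.4]
width: 0.0272
gripper_force: 38.4
```

Request:
{"api": "carry_out", "payload": {
  "deltas": [
    [0,0,0,6],
    [0,0,0,6],
    [0,0,0,6],
    [0,0,0,6]
  ]
}}

```text
time_s: 10.2
position: [0.5554, -0.1485, 0.1513]
ee_rot: [-0.213, 3.133, 0.003]
force: [-0.1, 1.8, 6.8]
width: 0.0249
gripper_force: 40.7
```

Run:
```python
from h import *
s=bot.sense();print(s["position"],s["ee_rot"],s["force"],s["torque"],s["joints"][5],s["width"])
```

```text
[ 0.5554 -0.1485  0.1513] [-0.2126  3.1335  0.0026] [-0.0831  1.8482  6.8026] [1.1417 0.0698 0.5546] -2.091485445327101 0.024921240897081188
```

Request:
{"api": "carry_out", "payload": {
  "deltas": [
    [0,0,0,6],
    [0,0,0,6],
    [0,0,0,6],
    [0,0,0,0]
  ]
}}

```text
time_s: 10.6
position: [0.5552, -0.1466, 0.1522]
ee_rot: [-0.272, -3.129, -0.009]
force: [-2.0, 1.7, 10.5]
width: 0.0248
gripper_force: 79.2
```

Run:
```python
from h import *
s=bot.sense();print(s["position"],s["ee_rot"],s["force"],s["torque"],s["joints"][5],s["width"])
```

```text
[ 0.5552 -0.1466  0.1522] [-0.2715 -3.129  -0.0093] [-1.9973  1.6947 10.4697] [2.4676 0.2381 1.3259] -1.7834082567916174 0.024839303722674046
```

Request:
{"api": "carry_out", "payload": {
  "deltas": [
    [0,0,0,0],
    [0,0,0,0],
    [0,0,0,-8],
    [0,0,0,-8],
    [0,0,0,-6]
  ],
  "jaw": -0.2,
  "force": 30
}}

```text
time_s: 11.1
position: [0.5544, -0.1484, 0.1493]
ee_rot: [0.335, -3.122, -0.003]
force: [0.0, 0.0, -0.1]
width: 0.0512
gripper_force: 0.0
```

```bash
cat >> h.py <<'E'
YB=.2; ex=np.array([np.cos(YB),np.sin(YB),0]);ey=np.array([-ex[1],ex[0],0]);ez=np.array([0,0,1.])
AX=-np.sin(np.radians(35))*ex+np.cos(np.radians(35))*ez
EN=np.array([.5486,-.1512,.1616])
def mark(im,c,show=None):
    "angle (deg, clockwise seen from the cap's end) of the light mark about the cap axis; 0 = uphill towards board"
    u=np.cross(ey,AX); u=u if u@ex>0 else -u; v=-ey   # u uphill/board side, v to the right(-y): clockwise from u seen from above
    g=np.mgrid[-15:15.1:.25,-15:15.1:.25]/1000
    P=EN+g[0][...,None]*u+g[1][...,None]*v
    uv=proj(c,P.reshape(-1,3)).astype(np.float32).reshape(*g[0].shape,2)
    w=cv2.remap(im,uv[...,0],uv[...,1],cv2.INTER_LINEAR); w=w[::-1]
    if show: cv2.imwrite(show,cv2.resize(w[...,::-1],(400,400)))
    gr=w.min(2)[::-1]; rr=np.hypot(g[0],g[1]); m=(gr>90)&(rr<.0095)
    return m.sum(),np.degrees(np.arctan2(g[1][m].mean(),g[0][m].mean())),g[0][m].mean(),g[1][m].mean()
E
python3 - <<'E'
from h import *
s0=dict(position=np.array([.5494,-.1556,.2494]),ee_rot=np.array([.2709,-3.1276,-.0019]))
im0=cv2.imread("pics/w2raw.png")[...,::-1].copy()
print(mark(im0,cam("wrist",s0),"pics/a.png"))
s=bot.sense();im=bot.capture("wrist");cv2.imwrite("pics/w4raw.png",im[...,::-1]);print(s["position"],s["ee_rot"])
print(mark(im,cam("wrist",s),"pics/b.png"))
m=np.zeros((600,800,3),np.uint8);m[:400,:400]=cv2.imread("pics/a.png");m[:400,400:]=cv2.imread("pics/b.png")
m[400:,:300]=cv2.resize(im[170:270,250:400,::-1],(300,200));m[400:,300:600]=cv2.resize(im0[170:270,250:400,::-1],(300,200));cv2.imwrite("pics/m4.png",m)
E
```

```text
(np.int64(360), np.float64(6.5507264711006945), np.float64(0.0040638888888888895), np.float64(0.0004666666666666667))
[ 0.5544 -0.1484  0.1493] [ 0.335  -3.1224 -0.0026]
(np.int64(288), np.float64(99.28243458635606), np.float64(-0.0009531250000000001), np.float64(0.005831597222222222))
```

View pics/m4.png

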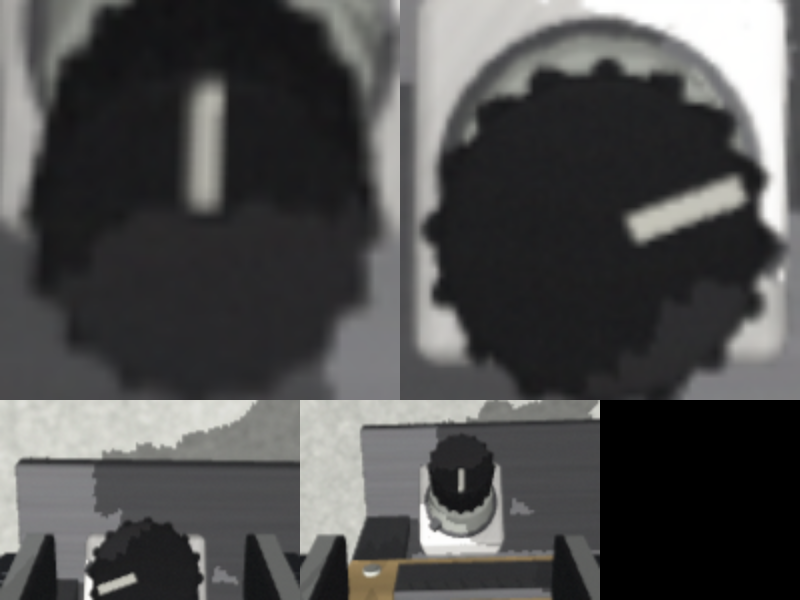

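In the rectified views the cap mark went from pointing uphill to about 68° clockwise. In the earlier view a dark pointer sits low on the left side of the skirt, roughly 105° short of the front pin. That leaves about 40° plus the clicks, so I take more grasps and measure the mark each time.

Request:
{"api": "carry_out", "payload": {
  "deltas": [
    [0,0,0,-7],
    [0,0,0,-7],
    [0,0,0,-6],
    [0,0,0,0]
  ]
}}

```text
time_s: 11.55
position: [0.5545, -0.1486, 0.1495]
ee_rot: [0.863, -3.02, -0.002]
force: [0.4, 0.8, 0.2]
width: 0.0511
gripper_force: 0.0
```

Request:
{"api": "carry_out", "payload": {
  "deltas": [
    [0,0,0,0],
    [0,0,0,0],
    [0,0,0,0]
  ],
  "jaw": 1
}}

```text
time_s: 11.85
position: [0.5552, -0.1497, 0.1504]
ee_rot: [-0.863, 3.02, -0.002]
force: [-1.1, -1.9, 0.2]
width: 0.0279
gripper_force: 28.8
```

Request:
{"api": "carry_out", "payload": {
  "deltas": [
    [0,0,0,7],
    [0,0,0,7],
    [0,0,0,7],
    [0,0,0,7],
    [0,0,0,7]
  ]
}}

```text
time_s: 12.35
position: [0.5544, -0.1472, 0.1511]
ee_rot: [-0.088, -3.138, -0.008]
force: [-2.9, 4.1, 7.3]
width: 0.0252
gripper_force: 55.2
```

Request:
{"api": "carry_out", "payload": {
  "deltas": [
    [0,0,0,5],
    [0,0,0,0]
  ]
}}

```text
time_s: 12.55
position: [0.5537, -0.1479, 0.1521]
ee_rot: [-0.219, -3.13, -0.004]
force: [-6.6, 0.6, 11.2]
width: 0.0247
gripper_force: 72.3
```

```bash
cat >> h.py <<'E'
_u=np.cross(ey,AX); EN=EN-.0019*(_u if _u@ex>0 else -_u)
E
python3 - <<'E'
from h import *
s=bot.sense();im=bot.capture("wrist");print(s["force"],s["torque"]);print(mark(im,cam("wrist",s)))
E
```

```text
[-6.6166  0.6083 11.2214] [1.2696 1.0197 0.7032]
(np.int64(211), np.float64(107.32485810828312), np.float64(-0.001612559241706162), np.float64(0.005169431279620853))
```

Request:
{"api": "carry_out", "payload": {
  "deltas": [
    [0,0,0,0],
    [0,0,0,0],
    [0,0,0,-7],
    [0,0,0,-7],
    [0,0,0,-6]
  ],
  "jaw": -0.2
}}

```text
time_s: 13.1
position: [0.5549, -0.1486, 0.1498]
ee_rot: [0.334, -3.123, -0.002]
force: [0.3, 0.8, -0.3]
width: 0.051
gripper_force: 0.0
```

Run:
```python
from h import *
s=bot.sense();im=bot.capture("wrist");print(mark(im,cam("wrist",s)))
im=cv2.imread("pics/w4raw.png")[...,::-1].copy();print(mark(im,cam("wrist",dict(position=np.array([.5544,-.1484,.1493]),ee_rot=np.array([.335,-3.1224,-.0026])))))
```

```text
(np.int64(262), np.float64(106.76815694636664), np.float64(-0.0017538167938931297), np.float64(0.005820610687022902))
(np.int64(283), np.float64(80.42297455037442), np.float64(0.000965547703180212), np.float64(0.0057226148409894))
```

Each grasp adds about 27°. Two more.

Request:
{"api": "carry_out", "payload": {
  "deltas": [
    [0,0,0,-7],
    [0,0,0,-7],
    [0,0,0,-6],
    [0,0,0,0]
  ]
}}

```text
time_s: 13.55
position: [0.5549, -0.1487, 0.1499]
ee_rot: [0.863, -3.021, -0.001]
force: [0.4, 0.3, -0.2]
width: 0.0512
gripper_force: 0.0
```

Request:
{"api": "carry_out", "payload": {
  "deltas": [
    [0,0,0,0],
    [0,0,0,0],
    [0,0,0,0]
  ],
  "jaw": 1
}}

```text
time_s: 13.85
position: [0.5554, -0.1497, 0.1506]
ee_rot: [-0.863, 3.02, -0.002]
force: [0.2, -2.2, -0.0]
width: 0.0279
gripper_force: 28.8
```

Request:
{"api": "carry_out", "payload": {
  "deltas": [
    [0,0,0,7],
    [0,0,0,7],
    [0,0,0,7],
    [0,0,0,7],
    [0,0,0,7]
  ]
}}

```text
time_s: 14.35
position: [0.5545, -0.1472, 0.1513]
ee_rot: [-0.088, -3.138, -0.007]
force: [-2.8, 4.2, 7.9]
width: 0.0247
gripper_force: 55.0
```

Request:
{"api": "carry_out", "payload": {
  "deltas": [
    [0,0,0,5],
    [0,0,0,0]
  ]
}}

```text
time_s: 14.55
position: [0.5538, -0.1479, 0.1522]
ee_rot: [-0.219, -3.13, -0.004]
force: [-7.1, 0.5, 10.8]
width: 0.025
gripper_force: 71.9
```

Request:
{"api": "carry_out", "payload": {
  "deltas": [
    [0,0,0,0],
    [0,0,0,0],
    [0,0,0,-7],
    [0,0,0,-7],
    [0,0,0,-6]
  ],
  "jaw": -0.2
}}

```text
time_s: 15.05
position: [0.5548, -0.1486, 0.1497]
ee_rot: [0.334, -3.123, -0.002]
force: [0.4, -0.0, -0.5]
width: 0.0513
gripper_force: 0.0
```

Run:
```python
from h import *
s=bot.sense();im=bot.capture("wrist");print(mark(im,cam("wrist",s)))
```

```text
(np.int64(250), np.float64(130.1016319793554), np.float64(-0.004102000000000001), np.float64(0.004871))
```

Request:
{"api": "carry_out", "payload": {
  "deltas": [
    [0,0,0,-7],
    [0,0,0,-7],
    [0,0,0,-6],
    [0,0,0,0]
  ]
}}

```text
time_s: 15.5
position: [0.5549, -0.1488, 0.1499]
ee_rot: [0.862, -3.021, -0.001]
force: [-0.3, -0.2, -0.3]
width: 0.0517
gripper_force: 0.0
```

Request:
{"api": "carry_out", "payload": {
  "deltas": [
    [0,0,0,0],
    [0,0,0,0],
    [0,0,0,0]
  ],
  "jaw": 1
}}

```text
time_s: 15.8
position: [0.5553, -0.1497, 0.1505]
ee_rot: [-0.863, 3.02, -0.002]
force: [0.0, -2.2, 0.1]
width: 0.0279
gripper_force: 28.8
```

Request:
{"api": "carry_out", "payload": {
  "deltas": [
    [0,0,0,7],
    [0,0,0,7],
    [0,0,0,7],
    [0,0,0,7],
    [0,0,0,7]
  ]
}}

```text
time_s: 16.3
position: [0.5544, -0.1472, 0.1511]
ee_rot: [-0.087, -3.138, -0.007]
force: [-2.5, 3.9, 7.5]
width: 0.0251
gripper_force: 54.9
```

Request:
{"api": "carry_out", "payload": {
  "deltas": [
    [0,0,0,5],
    [0,0,0,0]
  ]
}}

```text
time_s: 16.5
position: [0.5537, -0.1479, 0.1521]
ee_rot: [-0.218, -3.129, -0.004]
force: [-6.5, 0.4, 11.3]
width: 0.025
gripper_force: 71.8
```

Request:
{"api": "carry_out", "payload": {
  "deltas": [
    [0,0,0,0],
    [0,0,0,0],
    [0,0,0,-7],
    [0,0,0,-7],
    [0,0,0,-6]
  ],
  "jaw": -0.2
}}

```text
time_s: 17.0
position: [0.5549, -0.1487, 0.1498]
ee_rot: [0.334, -3.124, -0.002]
force: [-0.2, -0.5, 0.6]
width: 0.0514
gripper_force: 0.0
```

Run:
```python
from h import *
s=bot.sense();im=bot.capture("wrist");print(mark(im,cam("wrist",s)));a=bot.capture("side")
m=np.zeros((600,800,3),np.uint8)
m[:600,:]=cv2.resize(im[200:300,260:393,::-1],(800,600),interpolation=cv2.INTER_CUBIC)
m[:300,500:]=cv2.resize(a[135:185,305:355,::-1],(300,300),interpolation=cv2.INTER_CUBIC)
cv2.imwrite("pics/m5.png",m)
```

```text
(np.int64(233), np.float64(151.50648410282278), np.float64(-0.005752145922746784), np.float64(0.003122317596566524))
```

View pics/m5.png

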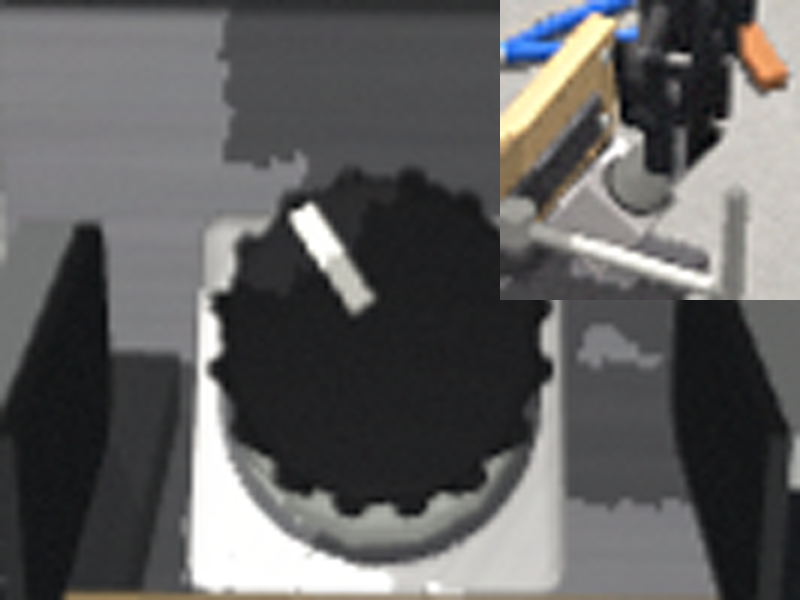

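The mark is now at 151° and points up-left in the image, a net cap turn of about 2.6 rad. The pointer is hidden under the front of the cap. One more stroke gives at least 2.9 rad, which guarantees the clicks whatever the start angle was.

Request:
{"api": "carry_out", "payload": {
  "deltas": [
    [0,0,0,-7],
    [0,0,0,-7],
    [0,0,0,-6],
    [0,0,0,0]
  ]
}}

```text
time_s: 17.5
position: [0.5549, -0.1488, 0.15]
ee_rot: [0.862, -3.021, -0.001]
force: [0.4, -0.9, 1.3]
width: 0.0511
gripper_force: 0.0
```

Request:
{"api": "carry_out", "payload": {
  "deltas": [
    [0,0,0,0],
    [0,0,0,0],
    [0,0,0,0]
  ],
  "jaw": 1
}}

```text
time_s: 17.8
position: [0.5553, -0.1497, 0.1506]
ee_rot: [-0.862, 3.02, -0.002]
force: [-0.5, -1.7, 0.1]
width: 0.0277
gripper_force: 28.8
```

Request:
{"api": "carry_out", "payload": {
  "deltas": [
    [0,0,0,7],
    [0,0,0,7],
    [0,0,0,7],
    [0,0,0,7],
    [0,0,0,7]
  ]
}}

```text
time_s: 18.3
position: [0.5551, -0.1473, 0.1508]
ee_rot: [-0.088, -3.14, -0.007]
force: [0.3, 3.3, 5.2]
width: 0.0248
gripper_force: 56.5
```

Request:
{"api": "carry_out", "payload": {
  "deltas": [
    [0,0,0,5],
    [0,0,0,0]
  ]
}}

```text
time_s: 18.5
position: [0.5543, -0.1482, 0.1519]
ee_rot: [-0.219, -3.131, -0.003]
force: [-5.9, -0.4, 9.5]
width: 0.025
gripper_force: 75.0
```

Request:
{"api": "carry_out", "payload": {
  "deltas": [
    [0,0,0,0],
    [0,0,0,0],
    [0,0,-0.035,0],
    [0,0,-0.035,0],
    [0,0,-0.035,0]
  ],
  "jaw": -0.2
}}

```text
time_s: 19.0
position: [0.5546, -0.1486, 0.2555]
ee_rot: [-0.22, -3.132, -0.002]
force: [0.3, -0.5, 0.4]
width: 0.0511
gripper_force: 0.0
```

Request:
{"api": "carry_out", "payload": {
  "deltas": [
    [0.03,0,-0.02,-7],
    [0.03,0,0,-7],
    [0,0,0,-6],
    [0,0,0,0]
  ]
}}

```text
time_s: 19.4
position: [0.4947, -0.144, 0.2752]
ee_rot: [-0.327, 3.124, 0.001]
force: [-0.8, -0.3, -0.6]
width: 0.0511
gripper_force: 0.0
```

Run:
```python
from h import *
s=bot.sense();im=bot.capture("wrist");c=cam("wrist",s);print(s["time_s"],s["position"],mark(im,c));p=proj(c,EN)[0].astype(int);print(p)
cv2.imwrite("pics/m6raw.png",im[...,::-1])
x0,y0=max(0,p[0]-50),max(0,min(p[1]-30,325));m=np.zeros((600,800,3),np.uint8)
m[:]=cv2.resize(im[y0:y0+75,x0:x0+100,::-1],(800,600),interpolation=cv2.INTER_CUBIC)
cv2.imwrite("pics/m6.png",m)
for z in (.15,): plan(.413,.34,.26,np.radians(129.7),12,s)
```

```text
19.4 [ 0.4947 -0.144   0.2752] (np.int64(319), np.float64(170.62056113803177), np.float64(-0.006239028213166144), np.float64(0.001030564263322884))
[305 244]
yaw0 -2.9332 D [-0.0817  0.484  -0.0152] roll 62.23738224929938
[[-0.0017, 0.0409, 0.0013, 5.19], [0.002, 0.0409, 0.0013, 5.19], [0.0057, 0.0405, 0.0013, 5.19], [0.0093, 0.0398, 0.0013, 5.19], [0.0129, 0.0388, 0.0013, 5.19]]
[[0.0164, 0.0375, 0.0013, 5.19], [0.0197, 0.0359, 0.0013, 5.19], [0.0228, 0.0339, 0.0013, 5.19], [0.0258, 0.0317, 0.0013, 5.19], [0.0286, 0.0293, 0.0013, 5.19]]
[[0.0311, 0.0266, 0.0013, 5.19], [0.0334, 0.0236, 0.0013, 5.19]]
```

View pics/m6.png

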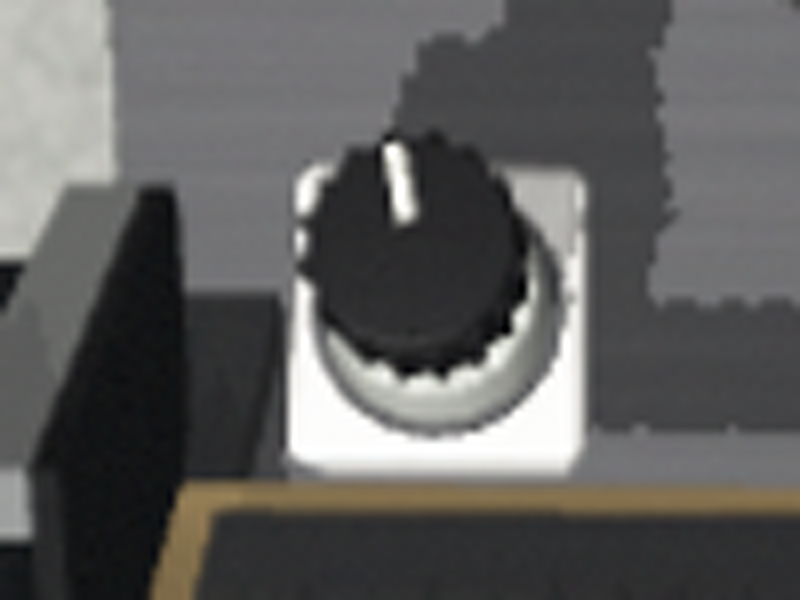

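The cap has turned about 170° (2.97 rad; home is at most 2.4), and the pointer has gone round to the front pin. The lock is done, so on to the clip.

Request:
{"api": "carry_out", "payload": {
  "deltas": [
    [-0.002,0.041,0.001,5.2],
    [0.002,0.041,0.001,5.2],
    [0.006,0.041,0.001,5.2],
    [0.009,0.04,0.001,5.2],
    [0.013,0.039,0.001,5.2]
  ]
}}

```text
time_s: 19.95
position: [0.4614, 0.0602, 0.27]
ee_rot: [-0.393, -3.117, -0.001]
force: [1.8, 0.1, 0.6]
width: 0.0513
gripper_force: 0.0
```

Request:
{"api": "carry_out", "payload": {
  "deltas": [
    [0.016,0.038,0.001,5.2],
    [0.02,0.036,0.001,5.2],
    [0.023,0.034,0.001,5.2],
    [0.026,0.032,0.001,5.2],
    [0.029,0.029,0.001,5.2]
  ]
}}

```text
time_s: 20.45
position: [0.4269, 0.2635, 0.265]
ee_rot: [-1.084, -2.949, -0.0]
force: [0.5, -0.4, 0.3]
width: 0.0512
gripper_force: 0.0
```

Request:
{"api": "carry_out", "payload": {
  "deltas": [
    [0.031,0.027,0.001,5.2],
    [0.033,0.024,0.001,5.2],
    [0,0,0,0],
    [0,0,0,0]
  ]
}}

```text
time_s: 20.85
position: [0.4142, 0.3431, 0.2626]
ee_rot: [-1.336, -2.843, 0.002]
force: [0.3, 0.5, 1.4]
width: 0.0513
gripper_force: 0.0
```

Run:
```python
from h import *
s=bot.sense();im=bot.capture("wrist");c=cam("wrist",s);print(s["time_s"],s["position"],s["ee_rot"])
cv2.imwrite("pics/c1.png",im[...,::-1])
hsv=cv2.cvtColor(im,cv2.COLOR_RGB2HSV)
m=cv2.inRange(hsv,(45,120,40),(75,255,255))
p=proj(c,[[.413,.34,.129],[.413,.34,.091],[.413,.34,0]]);print(p)
n,l,st,ce=cv2.connectedComponentsWithStats(m)
for i in range(1,n):
    if st[i,4]>150: print(st[i],ce[i])
# print brightness map of top faces near clip: V histogram
k=l[int(p[1][1]),int(p[1][0])];V=hsv[...,2][l==k];print(k,np.histogram(V,16,(0,256))[0])
```

```text
20.85 [0.4142 0.3431 0.2626] [-1.3355 -2.8431  0.0022]
[[321.6674 190.0763]
 [322.0685 180.1954]
 [322.7307 163.8819]]
[ 308  151   39   40 1248] [327.3958 172.5529]
[ 225  204   54   54 1211] [247.7993 231.5904]
[527 305  29  27 462] [540.9719 318.3658]
1 [  0   0   0   0 289 100  45  49 653  14   8   0   1  10  79   0]
```

Run:
```python
from h import *
im=cv2.imread("pics/c1.png");h=cv2.cvtColor(im,cv2.COLOR_BGR2HSV)[148:194,303:350]
for r in h: print("".join("." if not(45<p[0]<75 and p[1]>120) else "0123456789abcdef"[p[2]//16] for p in r))
```

```text
...............................................
...............................................
...............................................
............555..................444444........
.........544444..................4444445.......
.........4445444.................4444444.......
.........4444444.................4444444.......
........54545444.................44444445......
........54444444.................44454445......
........44444444.................444444445.....
........44544444.................444444454.....
.......544444444.................445555555.....
.......555555544................44455455555....
.......555555544554444444444454544444444444....
......44444444444455555555555666666666677777...
......77777777777777777777888888888888888888...
.....888888888888888888888888888888888888888...
......88888888888888888888888888888888888888...
......88888888888888888888888888888888888888...
......88888888888888888888888888888888888888...
......88888888888888888888888888888888888888...
......88888887776666666666666666666788888888...
......88888886555555555555444444444588888888
[... 407 characters left out ...]
8888888888888888887888888...
......eeeeee98888888888888888888888887888888...
......eeeeee9888888888888888888888888a988888...
......eeeeeea888888888888888888888888ad98c98...
......eeeeeea8888888888888888888888889edded9...
......eeeeeea8888888888888888888888889eeeeed...
......eeeeeea8888888888888888888888889eeeeee...
......eeeeeea8888888888888888888888889eeeeed...
......eeeeeea8888888888888888888888888.........
.............888888888888888888888888..........
.............888888888888888888888888..........
.............888888888888888888888888..........
...............................................
...............................................
...............................................
```

Run:
```python
from h import *
s0=dict(position=np.array([0.4142,0.3431,0.2626]),ee_rot=np.array([-1.3355,-2.8431,.0022]));c=cam("wrist",s0)
P=onz(c,(328,184.3),.129);print(P,onz(c,(328.2,175),.091))
Q=onz(c,(309,164),.091)-onz(c,(347.5,162.8),.091);print(np.degrees(np.arctan2(Q[1],Q[0])),np.linalg.norm(Q))
s=bot.sense();M=R.from_rotvec(s["ee_rot"]).as_matrix();print(s["position"],np.degrees(np.arctan2(M[1,0],M[0,0])),(P-s["position"])@M)
```

```text
[0.414  0.3483 0.129 ] [0.4144 0.3487 0.091 ]
-138.4807360865491 0.04100850142480622
[0.4145 0.3422 0.2627] 129.60242483001718 [0.005  0.0037 0.1337]
```

Request:
{"api": "carry_out", "payload": {
  "deltas": [
    [0.005,0.004,0.02,-2],
    [0,0,0.04,0],
    [0,0,0.04,0],
    [0,0,0.03,0],
    [0,0,0.021,0]
  ]
}}

```text
time_s: 21.4
position: [0.4136, 0.3462, 0.1095]
ee_rot: [-1.291, -2.862, 0.006]
force: [0.5, -0.6, -0.3]
width: 0.0514
gripper_force: 0.0
```

Request:
{"api": "carry_out", "payload": {
  "deltas": [
    [0,0,0,0],
    [0,0,0,0]
  ]
}}

```text
time_s: 21.6
position: [0.4149, 0.3477, 0.1125]
ee_rot: [-1.291, -2.864, 0.001]
force: [0.2, -0.2, 0.4]
width: 0.0517
gripper_force: 0.0
```

Request:
{"api": "carry_out", "payload": {
  "deltas": [
    [0,0,0,0],
    [0,0,0,0],
    [0,0,0,0],
    [0,0,0,0]
  ],
  "jaw": 1,
  "force": 40
}}

```text
time_s: 22.0
position: [0.4157, 0.3494, 0.1143]
ee_rot: [1.287, 2.863, 0.005]
force: [-0.7, -1.0, 5.7]
width: 0.0235
gripper_force: 42.9
```

Request:
{"api": "carry_out", "payload": {
  "deltas": [
    [0,0,-0.02,0],
    [0,0,-0.04,0],
    [0,0,-0.04,0],
    [0,0,-0.04,0],
    [0,0,-0.04,0]
  ]
}}

```text
time_s: 22.5
position: [0.4137, 0.3484, 0.2934]
ee_rot: [-1.287, -2.865, 0.001]
force: [0.1, 0.5, -1.0]
width: 0.0234
gripper_force: 42.1
```

Request:
{"api": "carry_out", "payload": {
  "deltas": [
    [0,0,-0.04,0],
    [0,0,-0.01,0],
    [0,0,0,0]
  ]
}}

```text
time_s: 22.8
position: [0.4151, 0.3493, 0.3444]
ee_rot: [1.287, 2.863, 0.006]
force: [-1.0, -0.4, -1.9]
width: 0.0232
gripper_force: 42.2
```

Run:
```python
from h import *
s=bot.sense();M=R.from_rotvec(s["ee_rot"]).as_matrix();print(s["position"],np.degrees(np.arctan2(M[1,0],M[0,0])),s["width"])
# hook bar direction and hinge from w2raw (hinge top px (436,257), upright top (486,127), earlier)
c=cam("wrist",dict(position=np.array([.5494,-.1556,.2494]),ee_rot=np.array([.2709,-3.1276,-.0019])))
print("hinge",onz(c,(436,257),.148),"tip",onz(c,(486,127),.202), "tip TCP seen .4706,-.0715 / gripped .475,-.0693")
# bar pixels from w2raw: bar bottom near hinge & far end centre
print("bar",onz(c,(435.5,235),.138),onz(c,(441.5,140),.138))
plan(.523,-.061,.335,.2+np.pi,12,s)
```

```text
[0.4151 0.3493 0.3444] 131.6021016863752 0.02317260039867289
hinge [ 0.5862 -0.0465  0.148 ] tip [ 0.4702 -0.0706  0.202 ] tip TCP seen .4706,-.0715 / gripped .475,-.0693
bar [ 0.5691 -0.0482  0.138 ] [ 0.4848 -0.0679  0.138 ]
yaw0 2.2969 D [ 0.1079 -0.4103 -0.0094] roll -59.85705421624128
[[-0.0315, -0.016, 0.0008, -4.99], [-0.03, -0.0187, 0.0008, -4.99], [-0.0283, -0.0212, 0.0008, -4.99], [-0.0263, -0.0236, 0.0008, -4.99], [-0.0242, -0.0258, 0.0008, -4.99]]
[[-0.0219, -0.0278, 0.0008, -4.99], [-0.0194, -0.0296, 0.0008, -4.99], [-0.0167, -0.0312, 0.0008, -4.99], [-0.0139, -0.0325, 0.0008, -4.99], [-0.0111, -0.0336, 0.0008, -4.99]]
[[-0.0081, -0.0344, 0.0008, -4.99], [-0.0051, -0.035, 0.0008, -4.99]]
```

Request:
{"api": "carry_out", "payload": {
  "deltas": [
    [-0.032,-0.016,0,-5],
    [-0.03,-0.019,0,-5],
    [-0.028,-0.021,0,-5],
    [-0.026,-0.024,0,-5],
    [-0.024,-0.026,0,-5]
  ]
}}

```text
time_s: 23.3
position: [0.4571, 0.1756, 0.3384]
ee_rot: [-0.63, -3.072, 0.004]
force: [0.3, 0.6, -0.7]
width: 0.023
gripper_force: 42.2
```

Request:
{"api": "carry_out", "payload": {
  "deltas": [
    [-0.022,-0.028,0,-5],
    [-0.019,-0.03,0,-5],
    [-0.017,-0.031,0,-5],
    [-0.014,-0.032,0,-5],
    [-0.011,-0.034,0,-5]
  ]
}}

```text
time_s: 23.8
position: [0.5022, 0.0048, 0.3384]
ee_rot: [0.049, -3.135, -0.002]
force: [0.4, 0.1, -0.9]
width: 0.0233
gripper_force: 42.2
```

Request:
{"api": "carry_out", "payload": {
  "deltas": [
    [-0.008,-0.034,0,-5],
    [-0.005,-0.034,0,-5],
    [0,0,0,0],
    [0,0,0,0],
    [0,0,0,0]
  ]
}}

```text
time_s: 24.3
position: [0.5204, -0.0601, 0.3402]
ee_rot: [0.317, -3.122, -0.003]
force: [0.1, 0.5, -0.4]
width: 0.0238
gripper_force: 42.2
```

Run:
```python
from h import *
s=bot.sense();print(s["position"],s["width"]);plan(.5226,-.0597,.30,.205+np.pi,1,s)
im=bot.capture("wrist");cv2.imwrite("pics/c2.png",im[...,::-1]);a=bot.capture("side")
m=np.zeros((600,800,3),np.uint8);m[:400,:640]=im[...,::-1]
m[300:,400:]=cv2.resize(a[100:220,240:400,::-1],(400,300),interpolation=cv2.INTER_CUBIC);cv2.imwrite("pics/m7.png",m)
```

```text
[ 0.5204 -0.0601  0.3402] 0.02376638639317948
yaw0 -2.9392 D [ 0.0022  0.0004 -0.0402] roll -0.14968048578652055
[[-0.0022, -0.0, 0.0402, -0.15]]
```

Request:
{"api": "carry_out", "payload": {
  "deltas": [
    [-0.002,0,0.02,0],
    [0,0,0.02,0],
    [0,0,0.02,0],
    [0,0,0.01,0],
    [0,0,0.01,0]
  ]
}}

```text
time_s: 24.9
position: [0.5232, -0.0599, 0.2617]
ee_rot: [0.319, -3.125, -0.0]
force: [-0.6, -0.1, -1.3]
width: 0.023
gripper_force: 42.2
```

Request:
{"api": "carry_out", "payload": {
  "deltas": [
    [0,0,0.01,0],
    [0,0,0.01,0],
    [0,0,0.01,0],
    [0,0,0,0]
  ]
}}

```text
time_s: 25.3
position: [0.5223, -0.0604, 0.2305]
ee_rot: [0.317, -3.123, -0.002]
force: [-0.1, 0.4, -1.0]
width: 0.0232
gripper_force: 42.2
```

Request:
{"api": "carry_out", "payload": {
  "deltas": [
    [0,0,0.015,0],
    [0,0,0.015,0],
    [0,0,0.01,0],
    [0,0,0,0],
    [0,0,0,0]
  ]
}}

```text
time_s: 25.8
position: [0.5231, -0.0606, 0.1917]
ee_rot: [0.317, -3.125, -0.001]
force: [0.0, 0.4, -1.2]
width: 0.0229
gripper_force: 42.2
```

Straddling with no contact (12 mm still to go). I lower gently until it touches.

Request:
{"api": "carry_out", "payload": {
  "deltas": [
    [0,0,0.004,0],
    [0,0,0.003,0],
    [0,0,0,0]
  ]
}}

```text
time_s: 26.1
position: [0.5232, -0.0606, 0.1851]
ee_rot: [0.317, -3.125, -0.0]
force: [-0.1, -0.1, -1.3]
width: 0.0233
gripper_force: 42.2
```

Request:
{"api": "carry_out", "payload": {
  "deltas": [
    [0,0,0.002,0],
    [0,0,0,0]
  ]
}}

```text
time_s: 26.3
position: [0.5233, -0.0606, 0.1832]
ee_rot: [0.317, -3.125, -0.0]
force: [-0.3, -0.1, -1.4]
width: 0.0233
gripper_force: 42.2
```

Request:
{"api": "carry_out", "payload": {
  "deltas": [
    [0,0,0.002,0],
    [0,0,0,0]
  ]
}}

```text
time_s: 26.5
position: [0.5232, -0.0606, 0.181]
ee_rot: [0.317, -3.125, -0.0]
force: [-0.1, 0.4, -0.2]
width: 0.0234
gripper_force: 42.2
```

Request:
{"api": "carry_out", "payload": {
  "deltas": [
    [0,0,0.001,0],
    [0,0,0,0]
  ]
}}

```text
time_s: 26.7
position: [0.5233, -0.0606, 0.1802]
ee_rot: [0.317, -3.125, -0.0]
force: [-0.3, -0.2, -1.2]
width: 0.0237
gripper_force: 42.2
```

Request:
{"api": "carry_out", "payload": {
  "deltas": [
    [0,0,0.001,0],
    [0,0,0,0]
  ]
}}

```text
time_s: 26.9
position: [0.5234, -0.0607, 0.1793]
ee_rot: [-0.317, 3.125, -0.0]
force: [-0.1, -0.8, -0.8]
width: 0.0235
gripper_force: 42.2
```

Request:
{"api": "carry_out", "payload": {
  "deltas": [
    [0,0,0.001,0],
    [0,0,0,0]
  ]
}}

```text
time_s: 27.1
position: [0.5236, -0.0607, 0.1791]
ee_rot: [-0.317, 3.125, -0.0]
force: [-1.4, 0.4, 3.9]
width: 0.0231
gripper_force: 42.7
```

Request:
{"api": "carry_out", "payload": {
  "deltas": [
    [0,0,0.001,0],
    [0,0,0,0]
  ]
}}

```text
time_s: 27.3
position: [0.5236, -0.0607, 0.179]
ee_rot: [-0.317, 3.125, -0.0]
force: [-3.7, 1.2, 8.2]
width: 0.0232
gripper_force: 43.2
```

Request:
{"api": "carry_out", "payload": {
  "deltas": [
    [0,0,0.001,0],
    [0,0,0,0]
  ]
}}

```text
time_s: 27.5
position: [0.5237, -0.0607, 0.1789]
ee_rot: [-0.317, 3.125, -0.0]
force: [-4.9, 1.4, 10.9]
width: 0.0236
gripper_force: 43.7
```

Request:
{"api": "carry_out", "payload": {
  "deltas": [
    [0,0,-0.002,0],
    [0,0,0,0]
  ],
  "force": 20
}}

```text
time_s: 27.7
position: [0.524, -0.0608, 0.1791]
ee_rot: [-0.317, 3.124, -0.001]
force: [-1.0, 0.0, 5.1]
width: 0.0232
gripper_force: 42.9
```

Request:
{"api": "carry_out", "payload": {
  "deltas": [
    [0,0,0,0],
    [0,0,0,0],
    [0,0,0,0]
  ],
  "jaw": 0.0
}}

```text
time_s: 28.0
position: [0.5231, -0.0606, 0.1777]
ee_rot: [0.317, -3.125, -0.0]
force: [0.3, -0.2, -0.7]
width: 0.0426
gripper_force: 0.0
```

Request:
{"api": "carry_out", "payload": {
  "deltas": [
    [0,0,-0.01,0],
    [0,0,-0.02,0],
    [0,0,-0.03,0],
    [0,0,-0.04,0],
    [0,0,-0.03,0]
  ]
}}

```text
time_s: 28.5
position: [0.5239, -0.0608, 0.3114]
ee_rot: [-0.317, 3.123, -0.001]
force: [1.0, -0.3, 0.3]
width: 0.0426
gripper_force: 0.0
```

Request:
{"api": "carry_out", "payload": {
  "deltas": [
    [0.04,0,-0.02,0],
    [0.04,0,0,0],
    [0.03,0,0,0],
    [0,0,0,0],
    [0,0,0,0]
  ]
}}

```text
time_s: 29.0
position: [0.4157, -0.0829, 0.3291]
ee_rot: [-0.316, 3.123, -0.001]
force: [-0.1, -1.4, 0.3]
width: 0.0426
gripper_force: 0.0
```

Run:
```python
from h import *
s=bot.sense();im=bot.capture("wrist");a=bot.capture("side");print(s["time_s"],s["position"],s["force"])
m=np.zeros((600,800,3),np.uint8);m[:400,:640]=im[...,::-1]
m[300:,400:]=cv2.resize(a[110:230,220:380,::-1],(400,300),interpolation=cv2.INTER_CUBIC);cv2.imwrite("pics/m8.png",m)
```

```text
29.0 [ 0.4157 -0.0829  0.3291] [-0.0762 -1.4368  0.2852]
```

View pics/m8.png

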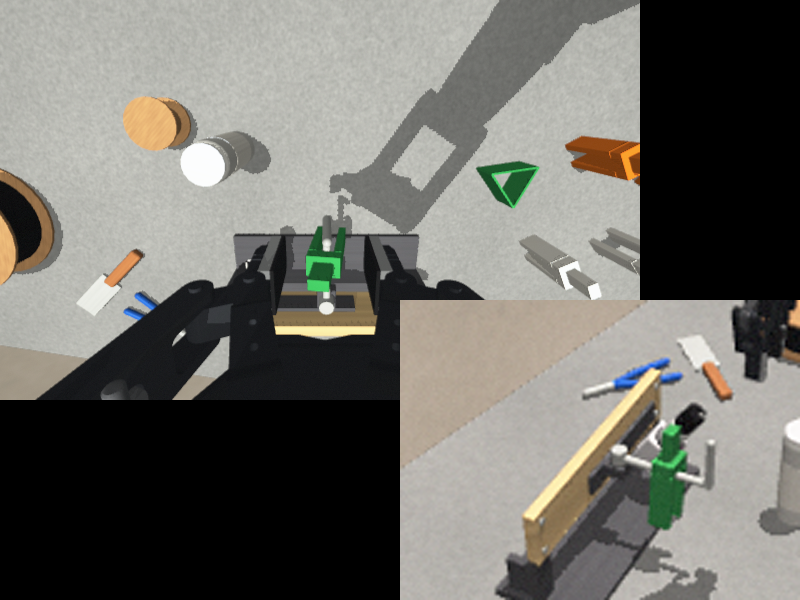

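The clip hangs upright astride the bar at (323,263) in the wrist view, between the board and the tip. The hook is square out, and the can, reel and triangle stand where they were. I hand the job in.

```bash
python3 -c "
from cell import bot
print(bot.job_done())"
```

```text
the job is handed in; nothing more can be done
None
```

I handed the job in at about 29 s: the hook is out at its stop, the cap has been turned about 170° clockwise and the green clip hangs upright on the bar. I judged the lock from the cap's turn (enough for at least 0.5 rad of clutch slip), because the pointer was hidden, and the can, reel and triangle were not touched.

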